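Dock the ink pad under its spring-closed cover

ROBOT

A 6-joint arm with a two-finger parallel gripper is mounted at the origin on the work surface; the furniture and walls round the work are solid. World frame = base frame: x ahead of the robot, y to its left, z up, the work surface at z = 0. Lengths are in mm, angles in rad, forces in N, time in s.
With the tool pointing down it reaches from about 275 to 1000 mm from the base axis. Payload 8.4 kg.
Tool frame: the origin (TCP) lies on the mounting face of the last link; the fingertips stand 173 mm ahead of it and the grasp point (between the pads) lies 155 mm ahead of it; z points along the fingers, y is the direction in which the jaws open and shut (so a half turn about z gives the same grasp; the last joint's range is limited). The gripper opens to 85 mm and grips with 20 to 120 N. Pads are 22 mm wide; open, the fingers measure 114 mm over their backs; the gripper's body (76 mm by 85 mm) begins 54 mm behind the grasp point. The pads swing forward as they close: fully open they stand 13 mm farther back than shut.
Start: joints at [1.333, 0.353, 1.633, -0, 1.155, -0.002], TCP at [146.012, 607.709, 404.681] pointing down, gripper open.
Joint ranges: [-2.63, 2.63], [-0.92, 2.1], [0.06, 2.66], [-1.3, 4.44], [0, 2.69], [-3.02, 3.02]. Speed limits (rad/s): [2.22, 2.22, 2.79, 3.14, 3.14, 3.14].

INTERFACE

Orientations are given as [roll, pitch, yaw] about the fixed x, y, z axes, in that order (R = Rz(yaw) Ry(pitch) Rx(roll)).
In Python, from rig import readout, imaging, ticket gives the robot as it stands.
- The arm moves only by the tool step_arm, never from a script. Its argument "deltas" is a list of rows, each an object with "translation": the shift along the tool's x, y, z in cm, a list of three; "rot": the turn, a rotation vector about the tool's x, y, z in rad, a list of three. In form: [{"translation": [x, y, z], "rot": [rx, ry, rz]}, ...]. A call has 1 to 8 rows; each row is the pose to reach, as a shift and turn from the pose commanded when the call began, along the tool's axes at that moment; what a row does not reach only later rows make up. A row lasts 1/8 s, in which the tool goes at most 62.5 mm and 10.7 degrees, less where a joint would pass 70% of its speed; a pose out of reach is approached as far as the arm can. A call with a gripper value outside its range is refused whole. "grip" is the closure in counts, from 0 (fully open) to 255 (shut), set as the call begins (left out, the last holds). The fingers move at their own pace and stop on an object; "squeeze" is the grip in N (left out, the last holds). Time passes only in rows, so rows that repeat a pose let the fingers close. It gives the time, the measured TCP pose, the force and the opening at its end, in the units of the state.
- readout.sense(): the state, without advancing time (a new reading comes with each control period).
- imaging.grab_frame(name): name is "side" or "top" or "wrist"; returns a dict with "image" (400x640x3 uint8, red, green, blue), "camera_matrix" (3x3 intrinsics, pixels), "world_to_cam" (4x4, takes a point from world to camera coordinates). Camera axes: x right, y up, looking along -z (the intrinsics and any distortion apply to the point x, -y, -z); pixel columns grow to the right and rows downward; lengths in mm; the calibration is good to about 2 mm. A picture is of the moment at which its call begins. There is no depth.
- ticket.sign_off(): hands the job in, once; it reports no verdict.
The state is a dict: "clock": time; "qpos": joint angles; "qvel": joint speeds; "joint_efforts": joint torques, N m; "eef_pos": TCP position; "tcp_rot": TCP orientation; "contact_force": force on the tool from outside, world axes, zero at the start; "wrist_torque": the same for the moment, N m; "opening": opening from 0.0 (shut) to 1.0 (fully open).
Only numpy, scipy, OpenCV 4.12 (cv2) and the standard library are available. Lean on these libraries where they do the work, as an engineer would, in place of code of your own. Each camera call takes 0.05 s, during which the arm holds its last target.

TASK

Put the ink pad away in its dock so that it does not dry out: press down the cover's long side bar with one fingertip and, while that holds the spring-closed cover open, push the pad with the other fingertip along its lane under the cover until it is fully home at the back stop; then back off and let the cover close over it. Only push the pad along the desk, never pinch or lift it, and do not ram it into the cover or let the cover come down on it. Leave the other things where they stand.

Things in the scene. Friction and masses are not known exactly. Their poses are not given: they have to be found in the camera images.
- dock: low grey plastic dock fixed to the desk, which is its floor. Origin: on the desk, middle of the mouth; +x the way in, z up; sizes below in its frame, mm. Lane x -165 to 0: two guides 12 high, inner faces y = +-33, flared ends to x -187. Bay x 0 to 108: walls 20 high, same inner faces. Hinge rod (8 thick) along x at y 39, z 24, in posts 30 high at x -171 and 118.
- back_stop (a point): middle of the bay's back stop, on the face that the pad meets: dock x 108, y 0, z 10 mm. The stop is 20 mm high.
- cover (a joint): hinge of the metal cover along dock x, rad: 0 shut, 0.6 open at its stop; a spring (0.06 N m shut, 0.13 open) shuts it. From 0.35 on the pad passes under freely. Pressing the bar on the +y side of the hinge down opens it. Roof: 3 mm plate, z 24 when shut, x 0 to 115, hinge to y -33 (mm).
- notch (a point): middle of the finger notch in the roof's front edge, which spans dock x 0 to 30, y -5 to the hinge rod (mm, cover shut, z 24): a finger standing upright at about y = 18 mm can follow the pad in to x = 28 mm without touching the open cover. Moves with the cover.
- lip (a point): middle of the lower edge of the lip that hangs from the roof's front edge and blocks the mouth: 3 mm thick, dock x 0 to 3, y -5 to -27, down to z = 4 mm when shut. As the hinge runs along x, pushing the pad against the lip cannot open it. Moves with the cover.
- press_bar (a point): middle of the top of the press bar, part of the cover: flat strip, dock x -165 to 30, 46 mm wide; a fingertip can slide along it while pressing. Shut it slopes up outwards: this point at y 81, z 31 mm in the dock's frame, outer edge z 40. At 0.5 rad it lies level, top 10 mm above the desk, y 53 to 99; about 3 N hold it there.
- ink_pad: closed flat ink pad, 94 mm long (own y axis), 62 mm wide (own x axis), 17 mm high, about 90 g; origin at the centre of its underside. It lies in the lane with its length along the dock's x, centre 62 to 90 mm before the mouth, 2 mm play on either side. Fully home its centre is at dock x = +61 mm.
- rubber_stamp: rubber stamp with turned wooden handle, 25x44 mm, 62 mm tall, standing beyond the lane (dock -y side); loose bystander, origin at the centre of its underside
- sample_cup: empty sample cup, 45 mm across, 38 mm tall, standing on the dock's -y side; loose bystander, origin at the centre of its underside
- vial: capped vial, 32 mm across, 96 mm tall, standing past the dock's back end; loose bystander, origin at the centre of its underside
- marker: marker pen lying on the dock's +y side, 19 x 125 mm, 20 mm high; loose bystander, origin at the centre of its underside
- tape_roll: roll of packing tape lying flat, 95 mm across, 24 mm high, on the dock's +y side; loose bystander, origin at the centre of its underside
Mind the look-alikes: they are no part of the job. What is meant by the ink_pad is not pink or yellow, and is the larger of those in its own colour.

How it is judged (in metres and radians):
On the way, in this order (a step that is already met when the one before it is completed fails the run):
1. a fingertip holds the cover open while the pad is still outside (value of joint cover above 0.33 rad and contact force between the fingers and cover above 0.3 N and x of ink_pad in the frame of dock below -0.03 m), for 0.2 s.
2. with the cover still held open by a finger, the pad is pushed at least half way under it by a finger (value of joint cover above 0.3 rad and contact force between the fingers and cover above 0.3 N and contact force between the fingers and ink_pad above 0.02 N and x of ink_pad in the frame of dock above 0 m), for 0.1 s.
At the end, for the whole second after the job is handed in: The ink pad lies flat in the bay at rest, its front within 7 mm of the back stop, and the cover is shut (joint below 0.05 rad) over it (x of ink_pad in the frame of dock between 0.054 and 0.066 m and y of ink_pad in the frame of dock between -0.006 and 0.006 m and height (world z) of ink_pad below 0.004 m and angle between ink_pad's own z axis and vertical below 0.05 rad and value of joint cover below 0.05 rad and linear speed of ink_pad below 0.01 m/s); the robot touches nothing.
It fails at once if the ink pad is lifted or tipped (height (world z) of ink_pad above 0.01 m or angle between ink_pad's own z axis and vertical above 0.2 rad).
It fails at once if the pad is rammed against the cover, or the cover comes down on it (over 6 N) (contact force between ink_pad and cover above 6 N).
It fails at once if a bystander is moved more than 20 mm (distance of any of rubber_stamp, sample_cup, vial, marker, tape_roll from where it was at the start of the episode above 0.02 m).
It also fails if it takes over 42 s, if anything falls off the work surface, if the arm or the gripper's body presses on something with over 40 N, if the wrist force passes 120 N, or if a joint passes its speed limit or range.

## Working session

There is one attempt and no reset: what is moved stays moved. The work goes in short steps, Python scripts to look and compute and a tool call to move; the robot and the scene stay as the last step left them, time stands still between calls to the robot, and variables do not carry over. Pictures are saved under pics/ and viewed, and the job is handed in when it is done.

Besides the shell and the picture viewer there is one more tool, called in YAML: its name, and indented under it one key for each argument. step_arm: Moves the arm, as the interface text tells. Its arguments: {"type":"object","properties":{"deltas":{"type":"array","items":{"type":"object","properties":{"translation":{"type":"array","items":{"type":"number"}},"rot":{"type":"array","items":{"type":"number"}}}}},"grip":{"type":"number"},"squeeze":{"type":"number"}},"required":["deltas"]}

```bash
mkdir -p pics; ls; cat > h.py <<'E'
import numpy as np, cv2, pickle
from rig import readout, imaging, ticket
def grab(n,tag):
    f=imaging.grab_frame(n); cv2.imwrite(f'pics/{tag}.png',f['image'][:,:,::-1]); pickle.dump(f,open(f'pics/{tag}.pkl','wb')); return f
def load(tag): return pickle.load(open(f'pics/{tag}.pkl','rb'))
def ray(f,u,v):
    K=np.array(f['camera_matrix']);T=np.array(f['world_to_cam'])
    d=np.linalg.inv(K)@[u,v,1]; d=np.array([d[0],-d[1],-d[2]])
    R=T[:3,:3]; c=-R.T@T[:3,3]; return c,R.T@d
def atz(f,u,v,z):
    c,d=ray(f,u,v); return c+d*(z-c[2])/d[2]
def proj(f,p):
    K=np.array(f['camera_matrix']);T=np.array(f['world_to_cam'])
    q=T[:3,:3]@np.array(p,float)+T[:3,3]; q=K@[q[0],-q[1],-q[2]]; return q[:2]/q[2]
def tri(fs,uvs):
    A=np.zeros((3,3));b=np.zeros(3)
    for f,(u,v) in zip(fs,uvs):
        c,d=ray(f,u,v); d/=np.linalg.norm(d); M=np.eye(3)-np.outer(d,d);A+=M;b+=M@c
    return np.linalg.solve(A,b)
def crop(tag,x0,y0,x1,y1,s,out):
    im=cv2.imread(f'pics/{tag}.png')[y0:y1,x0:x1]; cv2.imwrite(f'pics/{out}.png',cv2.resize(im,None,fx=s,fy=s,interpolation=cv2.INTER_CUBIC))
E
python3 - <<'E'
from h import *
for n in ['side','top','wrist']:
    f=grab(n,n+'0'); print(n,f.keys(),np.round(f['world_to_cam'],3).tolist(),np.round(f['camera_matrix'],1).tolist())
print(readout.sense())
E
```

```text
pics
side dict_keys(['image', 'camera_matrix', 'world_to_cam']) [[-0.988, -0.153, 0.015, 541.594], [0.107, -0.616, 0.78, -147.167], [-0.11, 0.772, 0.625, -1068.823], [0.0, 0.0, 0.0, 1.0]] [[481.2, 0.0, 314.1], [0.0, 481.2, 196.6], [0.0, 0.0, 1.0]]
top dict_keys(['image', 'camera_matrix', 'world_to_cam']) [[-0.016, -0.999, -0.035, -29.256], [0.981, -0.023, 0.194, -557.99], [-0.195, -0.031, 0.98, -812.081], [0.0, 0.0, 0.0, 1.0]] [[398.7, 0.0, 321.4], [0.0, 398.7, 195.8], [0.0, 0.0, 1.0]]
wrist dict_keys(['image', 'camera_matrix', 'world_to_cam']) [[0.233, 0.972, -0.001, -624.317], [-0.926, 0.222, -0.306, 39.311], [-0.297, 0.072, 0.952, -379.927], [0.0, 0.0, 0.0, 1.0]] [[287.5, 0.0, 315.1], [0.0, 287.5, 195.5], [0.0, 0.0, 1.0]]
{'clock': 0.15, 'qpos': array([ 1.33261014e+00,  3.53490990e-01,  1.63393632e+00,  2.11551246e-07,
        1.15514481e+00, -2.37443661e-03]), 'qvel': array([-3.82803771e-04, -2.65050704e-03, -2.06192452e-03, -9.09013526e-04,
        8.18222726e-05, -5.31500787e-04]), 'joint_efforts': array([ 4.86299468e-04, -6.05635571e+01, -3.42342031e+01,  1.07608384e-04,
        6.14287899e-03, -3.54347753e-05]), 'eef_pos': array([145.96701081, 607.55184975, 404.14437761]), 'tcp_rot': array([-3.14061318e+00, -2.51915406e-06,  2.90578082e+00]), 'contact_force': array([-0.10463443, -0.30645107,  0.65225631]), 'wrist_torque': array([-0.01698227,  0.02715783, -0.05955535]), 'opening': 0.9939945696122138}
```

View pics/side0.png

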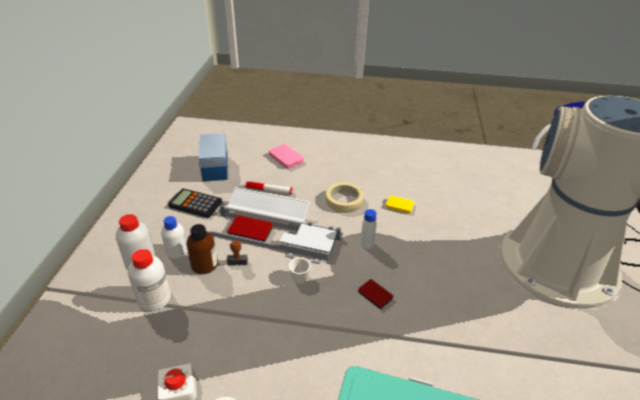

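View pics/top0.png

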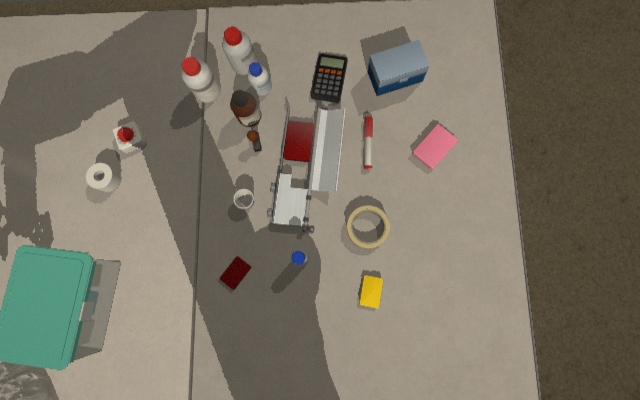

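View pics/wrist0.png

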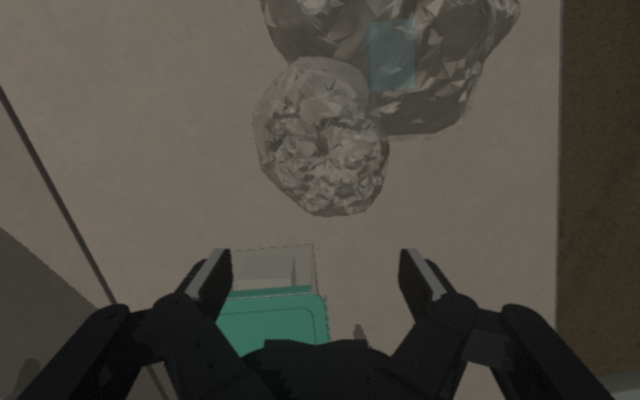

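```bash
python3 - <<'E'
from h import *
crop('top0',225,80,385,280,4,'ctop'); crop('side0',180,160,400,320,3.6,'cside')
E
```

```text
(no output)
```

View pics/ctop.png

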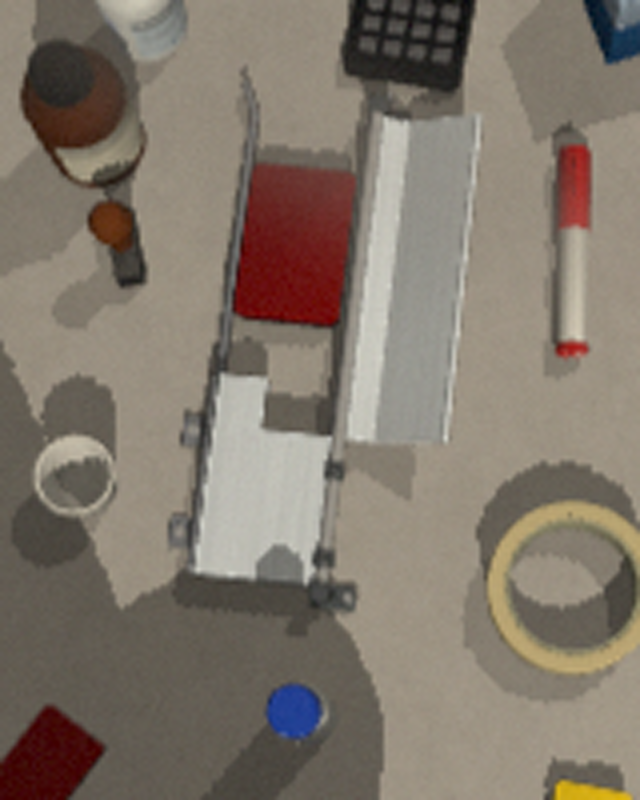

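View pics/cside.png

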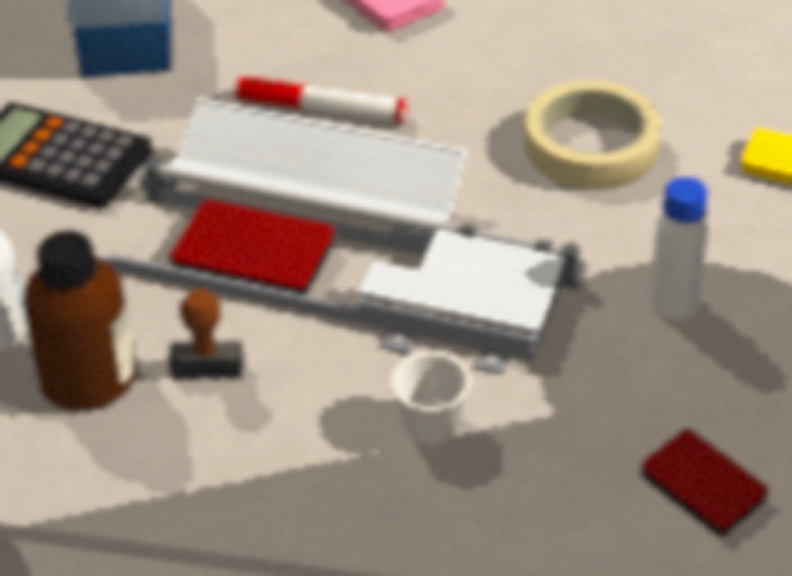

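```bash
cat > fit.py <<'E'
from h import *
from scipy.optimize import least_squares
t=load('top0');s=load('side0')
T=lambda a,b:(225+a/4,80+b/4); S=lambda a,b:(180+a/3.6,160+b/3.6)
pts={'rfl':((0,-33),T(217,375),S(360,297)),'nf':((0,-5),T(267,378),S(375,263)),'ni':((30,-5),T(262,430),S(425,275)),'rbl':((115,-33),T(192,577),S(540,330)),
'bn':((30,101),T(447,441),S(466,150)),'bf':((-165,101),T(480,117),S(200,98))}
for k,v in pts.items(): print(k,np.round(tri([t,s],v[1:]),1))
for n,a,b in [('p1',T(258,163),S(205,202)),('p2',T(355,170),None),('p3',T(340,325),S(333,232)),('p4',T(233,316),S(308,289))]:
    print(n,np.round(atz(t,*a,17),1), b and np.round(atz(s,*b,17),1), b and np.round(tri([t,s],[a,b]),1))
def dock(p,x): c,s_=np.cos(x[2]),np.sin(x[2]); return np.array([x[0]+c*p[0]-s_*p[1],x[1]+s_*p[0]+c*p[1],p[2]])
def res(x):
    r=[]
    for k,v in pts.items():
        z=x[3] if k[0]!='b' else x[4]
        p=dock((*v[0],z),x)
        r+=list(proj(t,p)-v[1])+list(proj(s,p)-v[2])
    return r
o=least_squares(res,[530,0,np.pi,24,40]);print(o.x,np.round(o.fun,1))
R=o.x
for a in [T(258,163),T(355,170),T(340,325),T(233,316)]:
    p=atz(t,*a,17)-[R[0],R[1],0]; c,s_=np.cos(R[2]),np.sin(R[2]); print('pad in dock',np.round([c*p[0]+s_*p[1],-s_*p[0]+c*p[1]],1))
E
python3 fit.py
```

```text
rfl [617.9  57.2  17. ]
nf [614.5  28.   19.7]
ni [583.   31.1  17.7]
rbl [501.9  70.3  20.1]
bn [572.1 -74.   36.1]
bf [763.1 -97.6  37. ]
p1 [747.3  33.4  17. ] [737.  -13.5  17. ] [725.9  28.7  57.3]
p2 [741.2 -23.9  17. ] None None
p3 [646.7 -14.   17. ] [646.9   1.1  17. ] [650.6 -13.2   3.6]
p4 [653.7  48.   17. ] [650.7  55.9  17. ] [654.1  48.8  10.4]
[612.98420417  23.14394957   3.01869777  18.54972664  36.68948975] [ 0.5  0.5  0.1 -1.   0.   0.9 -0.1  0.3 -0.3  0.7 -1.4 -0.4  0.2 -0.4
 -0.3  0.4 -0.2  0.8  0.2 -0.1 -0.1 -0.3 -0.6  0.1]
pad in dock [-132.   -26.7]
pad in dock [-133.   31.]
pad in dock [-38.   32.8]
pad in dock [-37.4 -29.7]
```

```bash
cat >> h.py <<'E'
from scipy.spatial.transform import Rotation as Ro
def tcp():
    s=readout.sense(); return np.array(s['eef_pos']),Ro.from_euler('xyz',s['tcp_rot']).as_matrix(),s
def delta(p,rpy):  # returns translation cm, rotvec in tool frame
    P,R,s=tcp(); Rt=Ro.from_euler('xyz',rpy).as_matrix()
    return np.round(R.T@(np.array(p)-P)/10,2), np.round(Ro.from_matrix(R.T@Rt).as_rotvec(),3)
E
python3 - <<'E'
from h import *
f=load('wrist0');T=np.array(f['world_to_cam']);c=-T[:3,:3].T@T[:3,3]
P,R,s=tcp(); print('cam in tool',R.T@(c-P),'view dir tool',R.T@(-T[2,:3]))
# camera aim: dock centre approx dock x -60,y 30
yaw=3.019
Rt=Ro.from_euler('xyz',[np.pi,0,yaw]).as_matrix()
print(Rt)
print(delta([660,-10,404],[np.pi,0,yaw]))
E
```

```text
cam in tool [78.95029205 -0.22556392 30.88886146] view dir tool [-3.06059858e-01  2.69820815e-04  9.52012232e-01]
[[-9.92494927e-01  1.22285811e-01  1.49756927e-17]
 [ 1.22285811e-01  9.92494927e-01  1.21545574e-16]
 [ 0.00000000e+00  1.22464680e-16 -1.00000000e+00]]
(array([-6.441e+01, -4.804e+01,  6.000e-02]), array([-0.001, -0.   , -0.113]))
```

step_arm:
  deltas:
    - {"translation":[-4,-3,0],"rot":[0,0,-0.01]}
    - {"translation":[-8,-6,0],"rot":[0,0,-0.02]}
    - {"translation":[-12,-9,0],"rot":[0,0,-0.03]}
    - {"translation":[-16,-12,0],"rot":[0,0,-0.04]}
    - {"translation":[-20,-15,0],"rot":[0,0,-0.05]}
    - {"translation":[-24,-18,0],"rot":[0,0,-0.06]}
    - {"translation":[-28,-21,0],"rot":[0,0,-0.07]}
    - {"translation":[-32,-24,0],"rot":[0,0,-0.07]}
  grip: 0

```text
clock: 1.15
eef_pos: [401.9, 298.2, 404.7]
tcp_rot: [3.142, 0.0, 2.976]
contact_force: [0.8, 0.2, 0.5]
opening: 1.003
```

```bash
python3 - <<'E'
from h import *
print(tcp()[0],delta([660,-10,360],[np.pi,0,3.019]))
E
```

```text
[401.85014802 298.18280492 404.65212014] (array([-30.54, -26.14,   4.47]), array([ 0.   ,  0.   , -0.043]))
```

Also setting the jaws part closed (gap about 46 mm) on the way.

step_arm:
  deltas:
    - {"translation":[-4,-3.4,0.5],"rot":[0,0,-0.01]}
    - {"translation":[-8,-6.8,1],"rot":[0,0,-0.015]}
    - {"translation":[-12,-10.2,1.5],"rot":[0,0,-0.02]}
    - {"translation":[-16,-13.6,2],"rot":[0,0,-0.025]}
    - {"translation":[-20,-17,2.5],"rot":[0,0,-0.03]}
    - {"translation":[-24,-20.4,3],"rot":[0,0,-0.035]}
    - {"translation":[-28,-23.8,4],"rot":[0,0,-0.04]}
    - {"translation":[-30.5,-26.1,4.5],"rot":[0,0,-0.043]}
  grip: 105

```text
clock: 2.15
eef_pos: [659.9, -10.2, 358.7]
tcp_rot: [-3.141, -0.001, 3.018]
contact_force: [-0.2, 0.1, 0.0]
opening: 0.588
```

```bash
python3 - <<'E'
from h import *
grab('wrist','w1'); p,R,s=tcp(); print(p,s['tcp_rot'],s['opening'])
E
```

```text
[661.41794543 -12.60118391 358.26085746] [-3.13999084e+00  8.11719698e-04  3.01716297e+00] 0.5910103405516074
```

View pics/w1.png

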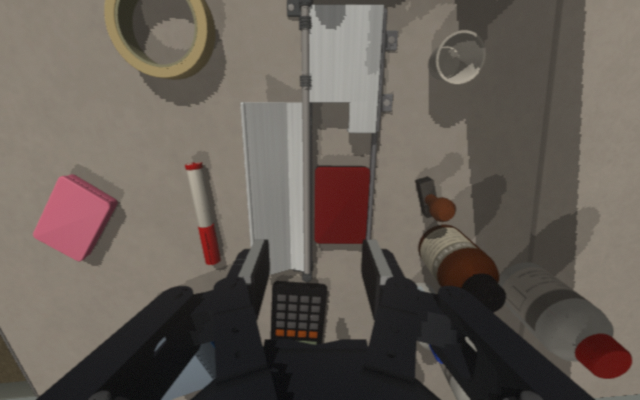

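```bash
python3 - <<'E'
from h import *
grab('wrist','w2'); p,R,s=tcp(); print(p,s['tcp_rot'],s['opening'])
crop('w2',230,0,420,150,4,'cw2a');crop('w2',230,130,420,280,4,'cw2b')
E
```

```text
[660.15978229 -10.90024853 358.43322292] [-3.14082312e+00 -4.61922068e-04  3.01622677e+00] 0.5846363557466787
```

View pics/cw2a.png

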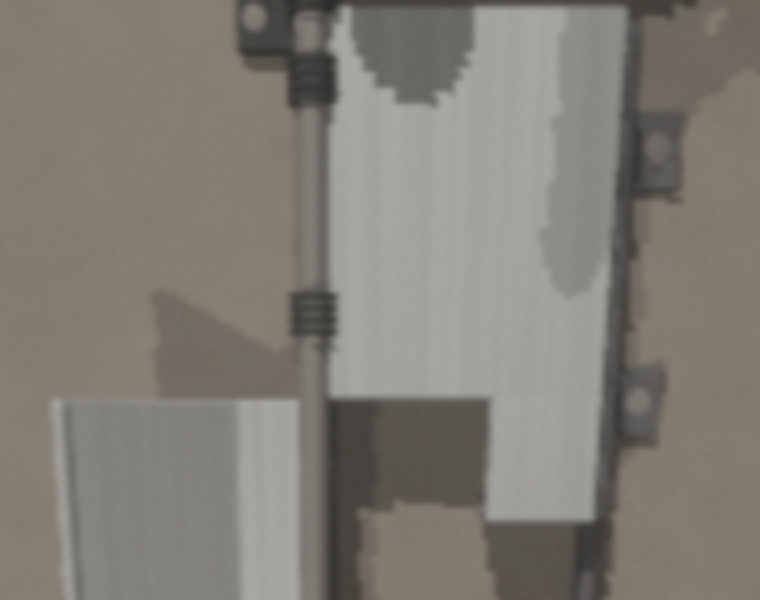

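View pics/cw2b.png

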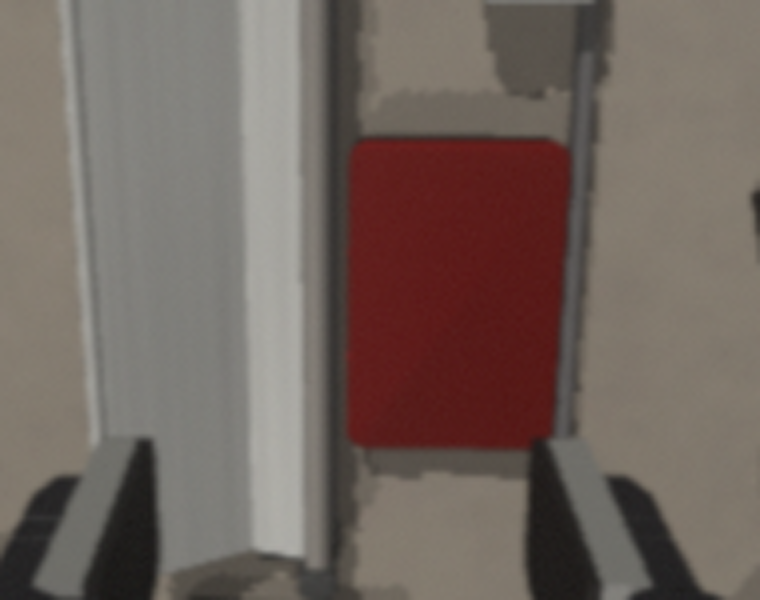

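```bash
cat > fit2.py <<'E'
from h import *
from scipy.optimize import least_squares
t=load('top0');s=load('side0');w=load('w2')
T=lambda a,b:(225+a/4,80+b/4); S=lambda a,b:(180+a/3.6,160+b/3.6); A=lambda a,b:(230+a/4,b/4);B=lambda a,b:(230+a/4,130+b/4)
pts={'rfl':((0,-33),T(217,375),S(360,297),A(595,520)),'nf':((0,-5),T(267,378),S(375,263),A(486,522)),'ni':((30,-5),T(262,430),S(425,275),A(488,398)),'rbl':((115,-33),T(192,577),S(540,330),A(627,6)),
'bn':((30,101),T(447,441),S(466,150),A(52,400)),'bf':((-165,101),T(480,117),S(200,98))}
def dock(p,x): c,s_=np.cos(x[2]),np.sin(x[2]); return np.array([x[0]+c*p[0]-s_*p[1],x[1]+s_*p[0]+c*p[1],p[2]])
def inv(P,x): c,s_=np.cos(x[2]),np.sin(x[2]); p=P-[x[0],x[1],0]; return np.array([c*p[0]+s_*p[1],-s_*p[0]+c*p[1],p[2]])
if __name__=='__main__':
  for views in ([0,1],[0,2],[1,2],[2],[0,1,2]):
    for zf in (False,True):
      def res(x):
        r=[]
        for k,v in pts.items():
            z=(25 if zf else x[3]) if k[0]!='b' else (41 if zf else x[4])
            p=dock((*v[0],z),x)
            for i,f in enumerate((t,s,w)):
                if i in views and len(v)>i+1: r+=list(proj(f,p)-v[1+i])
        return r
      o=least_squares(res,[613,23,3.02,24,40]);print(views,zf,np.round(o.x,3),np.abs(o.fun).max().round(2))
      x=o.x
      if zf and 2 in views:
        for a in [B(349,140),B(570,145),B(555,447),B(348,447)]: print('   pad',inv(atz(w,*a,17),x).round(1))
E
python3 fit2.py
```

```text
[0, 1] False [612.984  23.144   3.019  18.55   36.689] 1.45
[0, 1] True [611.959  24.728   3.018  24.     40.   ] 2.5
[0, 2] False [613.729  24.857   3.018  24.244  35.768] 1.36
[0, 2] True [613.715  24.944   3.017  24.     40.   ] 1.45
   pad [-37.9  29.4  17. ]
   pad [-39.3 -31.2  17. ]
   pad [-131.2  -32.4   17. ]
   pad [-131.2   29.5   17. ]
[1, 2] False [613.434  25.926   3.019  21.32   38.955] 1.87
[1, 2] True [613.543  25.861   3.02   24.     40.   ] 2.23
   pad [-38.1  30.4  17. ]
   pad [-39.7 -30.2  17. ]
   pad [-131.5  -31.2   17. ]
   pad [-131.4   30.8   17. ]
[2] False [613.879  25.739   3.021  23.472  39.575] 0.49
[2] True [613.956  25.594   3.021  24.     40.   ] 0.57
   pad [-37.7  30.2  17. ]
   pad [-39.2 -30.4  17. ]
   pad [-131.1  -31.2   17. ]
   pad [-130.9   30.7   17. ]
[0, 1, 2] False [613.423  25.285   3.017  21.313  37.807] 1.83
[0, 1, 2] True [613.405  25.251   3.018  24.     40.   ] 2.42
   pad [-38.3  29.7  17. ]
   pad [-39.7 -31.   17. ]
   pad [-131.5  -32.1   17. ]
   pad [-131.5   29.8   17. ]
```

```bash
python3 - <<'E'
from h import *
w=load('w2');P,R,s=tcp();print(P)
for z in (160,166,173):
  for x in (11,-11):
    print(z,x,[ (np.array(proj(w,P+R@[x,y,z]))-[230,130]).round(1)*4 for y in (-39,-25,25,39)])
E
```

```text
[660.15978229 -10.90024853 358.43322292]
160 11 [array([ 40.4, 451.6]), array([153.2, 452. ]), array([554.8, 452.4]), array([667.2, 452.4])]
160 -11 [array([ 54., 604.]), array([161.2, 604. ]), array([544.8, 604.4]), array([652.4, 604.4])]
166 11 [array([ 52. , 430.4]), array([160.4, 430.4]), array([546.4, 430.8]), array([654.8, 430.8])]
166 -11 [array([ 64.4, 577.6]), array([168. , 577.6]), array([537.2, 578.4]), array([640.8, 578.4])]
173 11 [array([ 64.4, 407.2]), array([168. , 407.2]), array([537.6, 407.6]), array([641.2, 408. ])]
173 -11 [array([ 75.6, 549.6]), array([174.8, 549.6]), array([529.2, 550. ]), array([628.4, 550. ])]
```

```bash
cat >> h.py <<'E'
D=(613.8,25.5,3.020)
def d2w(x,y,z): c,s=np.cos(D[2]),np.sin(D[2]); return np.array([D[0]+c*x-s*y,D[1]+s*x+c*y,z])
def w2d(P): c,s=np.cos(D[2]),np.sin(D[2]); p=np.array(P)-[D[0],D[1],0]; return np.array([c*p[0]+s*p[1],-s*p[0]+c*p[1],p[2]])
E
python3 - <<'E'
from h import *
print(d2w(-148,49,215),delta(d2w(-148,49,215),[np.pi,0,D[2]]))
E
```

```text
[754.76390458 -41.08962086 215.        ] (array([-9.77, -1.8 , 14.34]), array([-0.001, -0.   , -0.004]))
```

step_arm:
  deltas:
    - {"translation":[-2,-0.5,2],"rot":[0,0,-0.004]}
    - {"translation":[-5,-1,5],"rot":[0,0,-0.004]}
    - {"translation":[-7.5,-1.5,8],"rot":[0,0,-0.004]}
    - {"translation":[-9,-1.8,10.5],"rot":[0,0,-0.004]}
    - {"translation":[-9.8,-1.8,13],"rot":[0,0,-0.004]}
    - {"translation":[-9.8,-1.8,14.3],"rot":[0,0,-0.004]}
    - {"translation":[-9.8,-1.8,14.3],"rot":[0,0,-0.004]}
    - {"translation":[-9.8,-1.8,14.3],"rot":[0,0,-0.004]}

```text
clock: 3.25
eef_pos: [754.0, -37.8, 217.9]
tcp_rot: [3.142, 0.001, 3.023]
contact_force: [0.3, -0.2, 1.2]
opening: 0.59
```

```bash
python3 - <<'E'
from h import *
P,R,s=tcp(); print(P,w2d(P),s['tcp_rot'],s['contact_force'],s['opening'])
f=grab('side','s3');w=grab('wrist','w3')
P,R,s=tcp(); print(P,s['contact_force'])
crop('s3',180,120,380,270,4,'cs3');crop('w3',180,60,480,280,2.6,'cw3')
E
```

```text
[753.95183053 -37.76694072 217.91850963] [-146.79090304   45.80035125  217.91850963] [3.14150489e+00 1.17342204e-03 3.02303303e+00] [ 0.28733956 -0.17922426  1.19600099] 0.5898745718462556
[754.12339335 -37.93699422 218.17503956] [ 0.27327975 -0.54651783  0.73916949]
```

View pics/cs3.png

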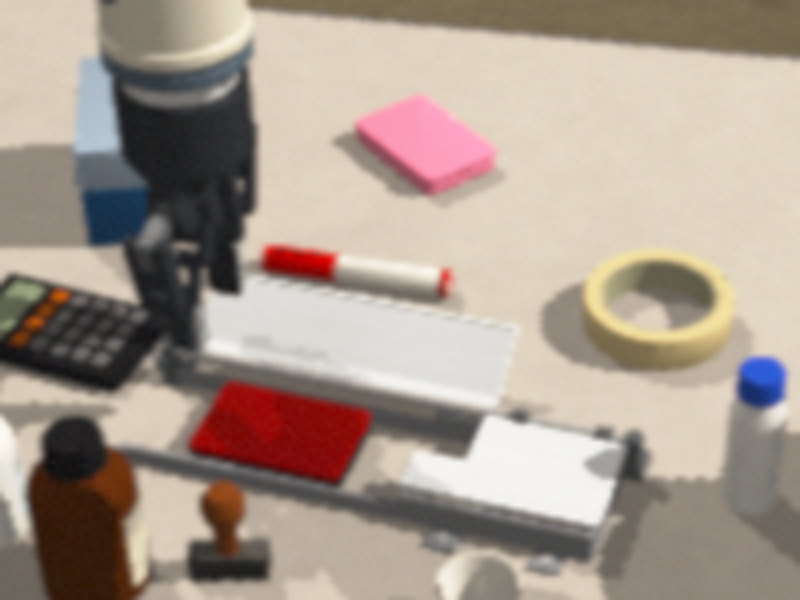

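View pics/cw3.png

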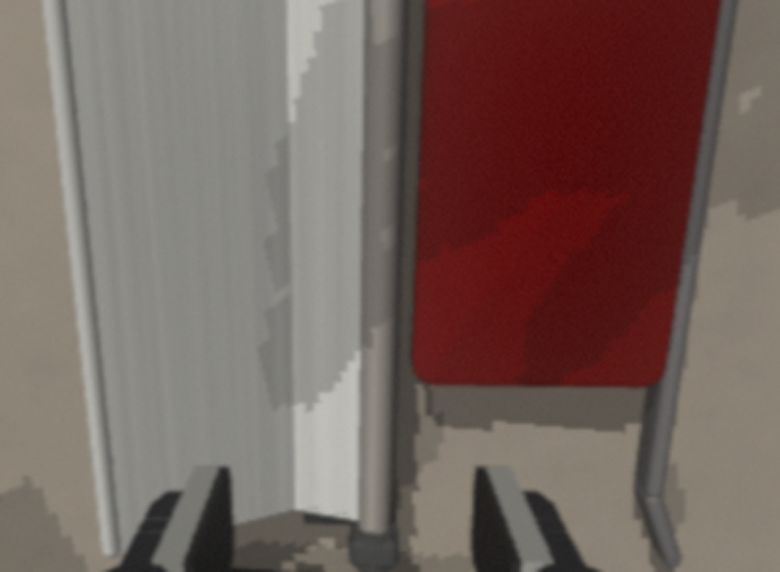

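step_arm:
  deltas:
    - {"translation":[0,0,0],"rot":[0,0,0]}
    - {"translation":[0,0,0],"rot":[0,0,0]}

```text
clock: 3.6
eef_pos: [754.0, -38.1, 217.2]
tcp_rot: [3.142, 0.001, 3.023]
contact_force: [-0.0, 0.1, 0.1]
opening: 0.587
```

```bash
python3 - <<'E'
from h import *
P,R,s=tcp(); print(P,w2d(P),s['tcp_rot'],s['contact_force'],s['opening'],delta(d2w(-148,49,176),[np.pi,0,D[2]]))
E
```

```text
[753.96159804 -38.05053776 217.24627682] [-146.83499684   46.08066968  217.24627682] [3.14156528e+00 6.64342977e-04 3.02276389e+00] [-0.03115039  0.12154472  0.05333396] 0.5865073931695376 (array([-0.11, -0.29,  4.12]), array([0.   , 0.001, 0.003]))
```

step_arm:
  deltas:
    - {"translation":[-0.1,-0.3,0.5],"rot":[0,0,0.003]}
    - {"translation":[-0.1,-0.3,1],"rot":[0,0,0.003]}
    - {"translation":[-0.1,-0.3,1.5],"rot":[0,0,0.003]}
    - {"translation":[-0.1,-0.3,2],"rot":[0,0,0.003]}
    - {"translation":[-0.1,-0.3,2.5],"rot":[0,0,0.003]}
    - {"translation":[-0.1,-0.3,3],"rot":[0,0,0.003]}
    - {"translation":[-0.1,-0.3,3.5],"rot":[0,0,0.003]}
    - {"translation":[-0.1,-0.3,3.5],"rot":[0,0,0.003]}

```text
clock: 4.6
eef_pos: [754.6, -40.8, 181.5]
tcp_rot: [3.141, 0.0, 3.02]
contact_force: [-1.9, 2.4, 2.5]
opening: 0.59
```

```bash
python3 - <<'E'
from h import *
f=grab('side','s4');w=grab('wrist','w4');t=grab('top','t4')
P,R,s=tcp(); print(P,w2d(P),s['contact_force'],s['wrist_torque'])
crop('s4',180,120,380,270,4,'cs4');crop('w4',150,0,490,280,2.2,'cw4')
E
```

```text
[754.67523844 -41.00510811 181.98943019] [-147.90173768   48.92686584  181.98943019] [0.17711498 2.80000647 3.78167955] [0.37963617 0.10026842 0.00655968]
```

View pics/cs4.png

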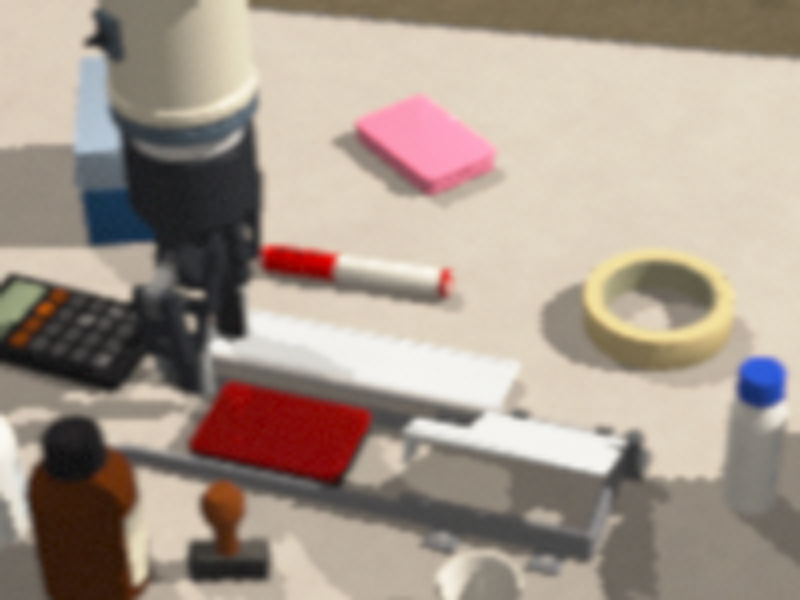

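View pics/cw4.png

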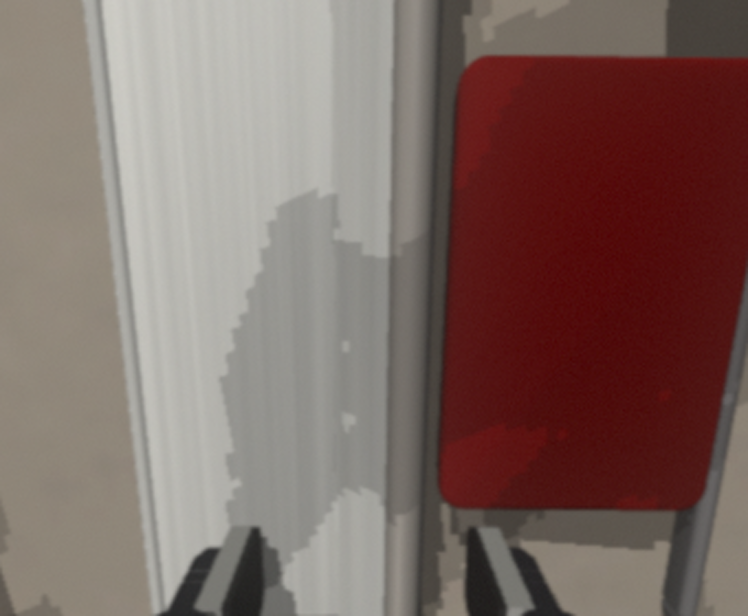

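```bash
python3 - <<'E'
from h import *
s=load('s4');t=load('t4')
for th in (0,.35,.4,.45,.5,.55,.6):
    y=39-72*np.cos(th); z=24+72*np.sin(th)
    a=proj(s,d2w(0,y,z)); b=proj(s,d2w(115,y,z)); print(th,((a-[180,120])*4).round(), ((b-[180,120])*4).round(),((proj(t,d2w(0,y,z))-[225,80])*4).round())
s0=load('side0');print((proj(s0,d2w(0,-33,24))-[180,160])*3.6,(360,297))
crop('t4',225,80,385,280,4,'ct4')
E
```

```text
0 [398. 482.] [597. 524.] [213. 374.]
0.35 [399. 444.] [601. 486.] [215. 363.]
0.4 [400. 438.] [602. 480.] [216. 362.]
0.45 [401. 432.] [602. 474.] [218. 361.]
0.5 [401. 426.] [603. 467.] [220. 359.]
0.55 [402. 420.] [604. 461.] [223. 358.]
0.6 [403. 413.] [605. 454.] [226. 357.]
[358.21004632 289.6896296 ] (360, 297)
```

View pics/ct4.png

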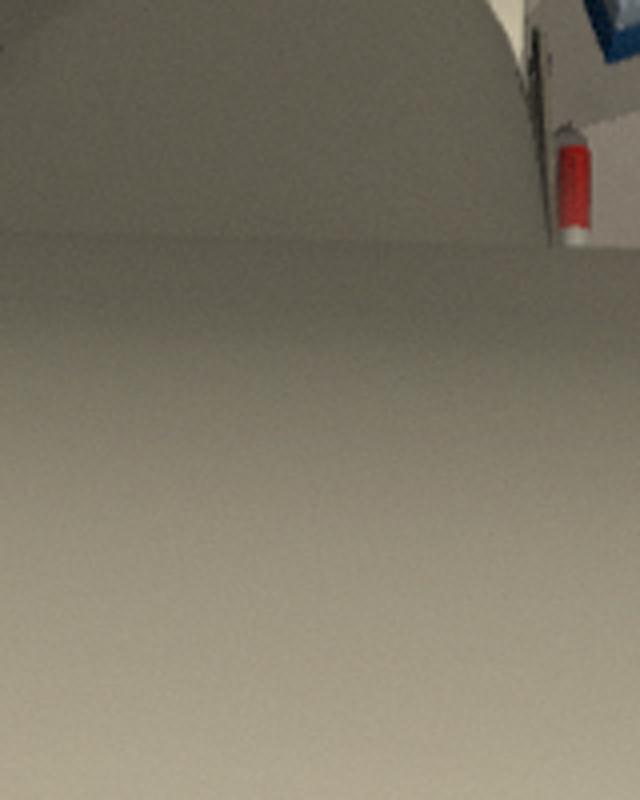

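step_arm:
  deltas:
    - {"translation":[0.3,0,-0.1],"rot":[0,0,0]}
    - {"translation":[0.8,0,-0.1],"rot":[0,0,0]}
    - {"translation":[1.4,0,-0.1],"rot":[0,0,0]}
    - {"translation":[2.0,0,-0.1],"rot":[0,0,0]}
    - {"translation":[2.6,0,-0.1],"rot":[0,0,0]}
    - {"translation":[3.2,0,-0.1],"rot":[0,0,0]}
    - {"translation":[3.7,0,-0.1],"rot":[0,0,0]}
    - {"translation":[4.0,0,-0.1],"rot":[0,0,0]}

```text
clock: 5.75
eef_pos: [714.5, -36.2, 182.6]
tcp_rot: [-3.142, -0.0, 3.02]
contact_force: [2.9, -0.4, 3.9]
opening: 0.589
```

```bash
python3 - <<'E'
from h import *
f=grab('side','s5');w=grab('wrist','w5')
P,R,s=tcp(); print(P,w2d(P),s['contact_force'],s['wrist_torque'],s['opening'])
crop('s5',180,120,380,270,4,'cs5');crop('w5',150,0,490,280,2.2,'cw5')
E
```

```text
[714.34450195 -36.1323006  182.55474505] [-107.27773576   48.98188194  182.55474505] [0.83511399 0.44581428 2.48293283] [ 0.01856461 -0.15005292  0.00509416] 0.584358081263622
```

View pics/cs5.png

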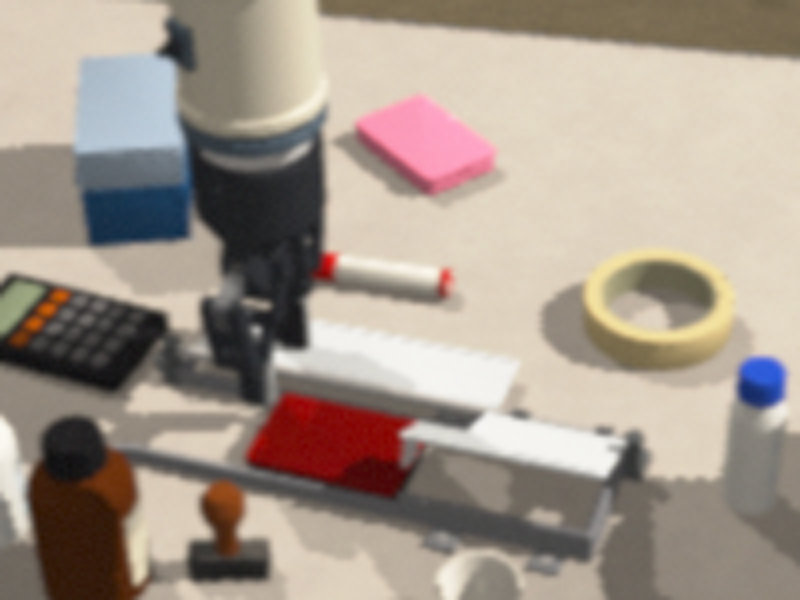

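View pics/cw5.png

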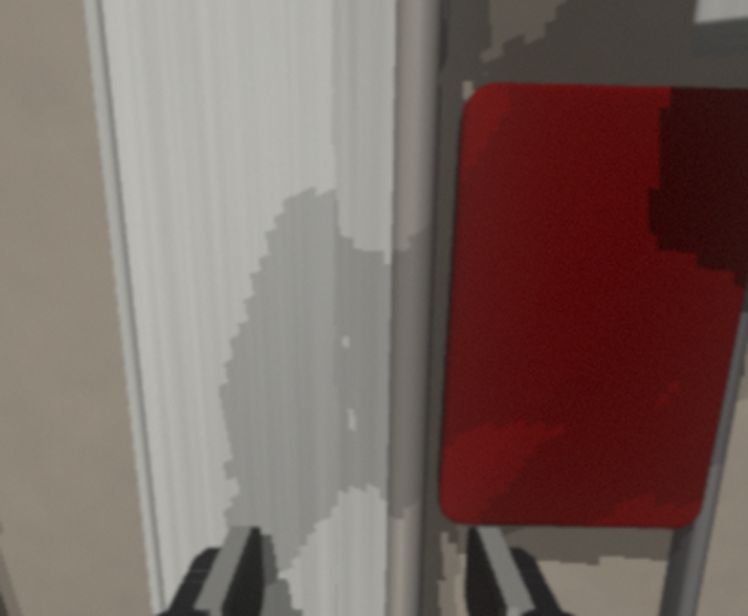

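step_arm:
  deltas:
    - {"translation":[0.5,0,0],"rot":[0,0,0]}
    - {"translation":[1.3,0,0],"rot":[0,0,0]}
    - {"translation":[2.2,0,0],"rot":[0,0,0]}
    - {"translation":[3.1,0,0],"rot":[0,0,0]}
    - {"translation":[4.0,0,0],"rot":[0,0,0]}
    - {"translation":[4.8,0,0],"rot":[0,0,0]}
    - {"translation":[5.5,0,0],"rot":[0,0,0]}
    - {"translation":[6.0,0,0],"rot":[0,0,0]}

```text
clock: 6.85
eef_pos: [654.9, -28.9, 182.7]
tcp_rot: [3.142, 0.0, 3.02]
contact_force: [2.1, -0.1, 2.9]
opening: 0.59
```

```bash
python3 - <<'E'
from h import *
f=grab('side','s6');w=grab('wrist','w6')
P,R,s=tcp(); print(P,w2d(P),s['contact_force'],s['wrist_torque'],s['opening'])
crop('s6',180,120,380,270,4,'cs6');crop('w6',150,0,490,280,2.2,'cw6')
E
```

```text
[654.55909487 -28.87736885 182.58128678] [-47.05376699  49.03208205 182.58128678] [-0.54733182 -0.0522191   3.32324214] [-0.02314222  0.11779919  0.00083115] 0.5914325189717096
```

View pics/cs6.png

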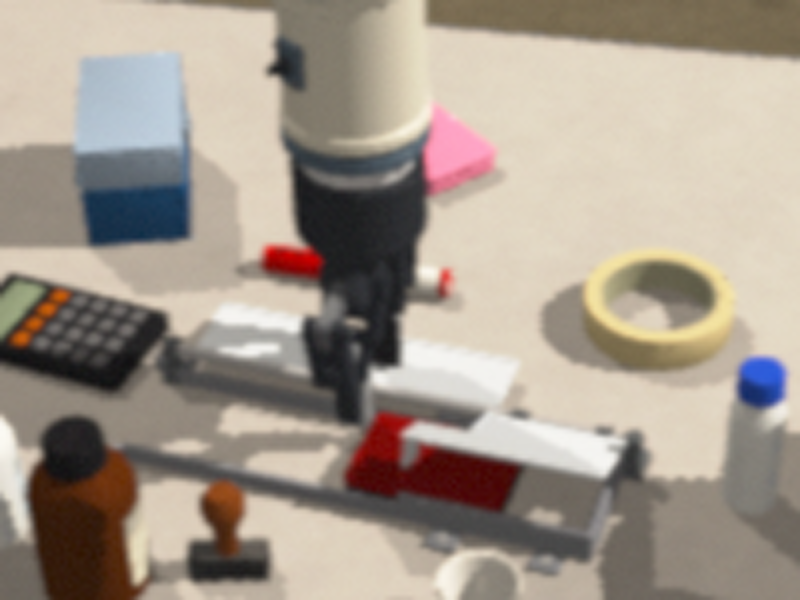

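View pics/cw6.png

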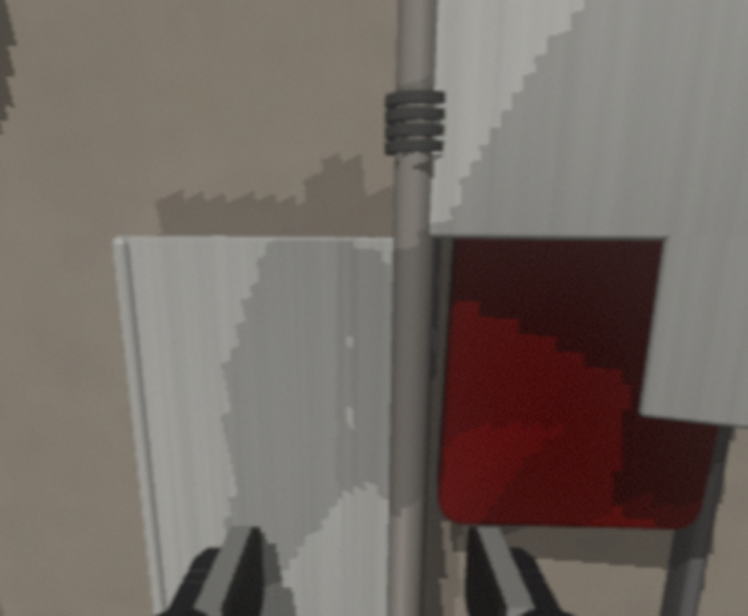

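step_arm:
  deltas:
    - {"translation":[0.4,0,0],"rot":[0,0,0]}
    - {"translation":[1.0,0,0],"rot":[0,0,0]}
    - {"translation":[1.7,0,0],"rot":[0,0,0]}
    - {"translation":[2.4,0,0],"rot":[0,0,0]}
    - {"translation":[3.1,0,0],"rot":[0,0,0]}
    - {"translation":[3.7,0,0],"rot":[0,0,0]}
    - {"translation":[4.1,0,0],"rot":[0,0,0]}
    - {"translation":[4.4,0,0],"rot":[0,0,0]}

```text
clock: 7.95
eef_pos: [611.4, -23.6, 182.7]
tcp_rot: [-3.142, 0.0, 3.02]
contact_force: [2.5, -0.2, 2.1]
opening: 0.586
```

```bash
python3 - <<'E'
from h import *
f=grab('side','s7');w=grab('wrist','w7')
P,R,s=tcp(); print(P,w2d(P),s['contact_force'],s['wrist_torque'],s['opening'])
crop('s7',180,120,380,270,4,'cs7');crop('w7',150,0,490,280,2.2,'cw7')
E
```

```text
[611.2094371  -23.58770537 182.63189837] [ -3.38257153  49.03949474 182.63189837] [0.9297852  0.03069272 2.16129518] [ 0.00415725 -0.13275444 -0.0152227 ] 0.5862708507888856
```

View pics/cs7.png

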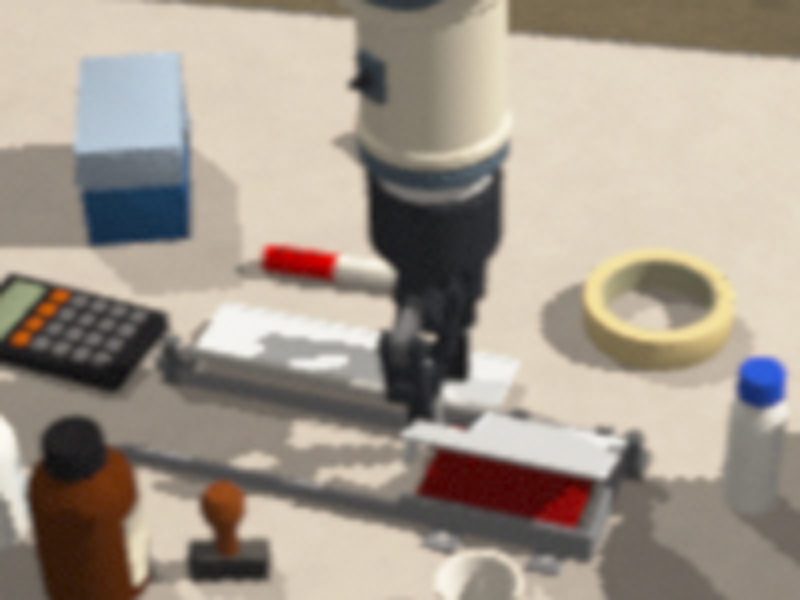

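View pics/cw7.png

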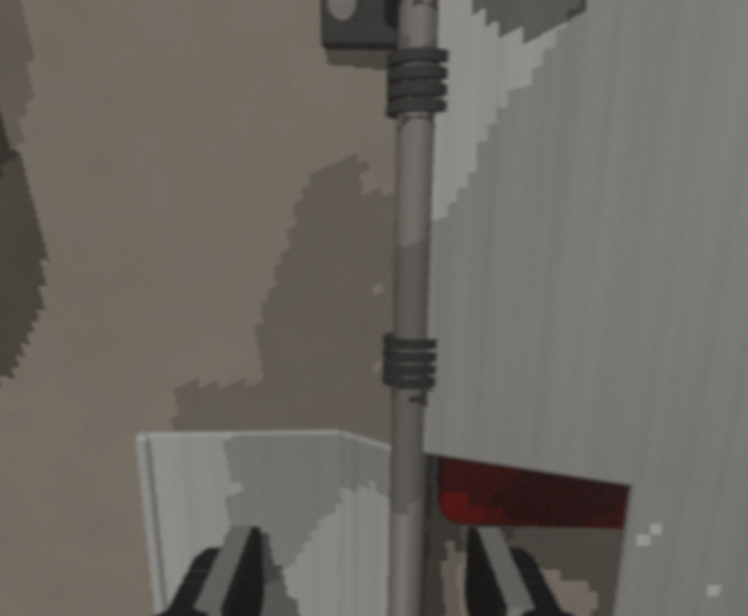

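step_arm:
  deltas:
    - {"translation":[0.1,0,0],"rot":[0,0,0]}
    - {"translation":[0.2,0,0],"rot":[0,0,0]}
    - {"translation":[0.3,0,0],"rot":[0,0,0]}
    - {"translation":[0.4,0,0],"rot":[0,0,0]}
    - {"translation":[0.5,0,0],"rot":[0,0,0]}

```text
clock: 8.68
eef_pos: [606.6, -23.0, 182.7]
tcp_rot: [-3.142, 0.0, 3.02]
contact_force: [1.9, -0.5, 2.1]
opening: 0.584
```

step_arm:
  deltas:
    - {"translation":[0.05,0,0],"rot":[0,0,0]}
    - {"translation":[0.1,0,0],"rot":[0,0,0]}
    - {"translation":[0.1,0,0],"rot":[0,0,0]}

```text
clock: 9.05
eef_pos: [605.6, -22.9, 182.7]
tcp_rot: [-3.142, -0.0, 3.02]
contact_force: [1.5, -0.0, 2.7]
opening: 0.584
```

```bash
python3 - <<'E'
from h import *
f=grab('side','s8');w=grab('wrist','w8')
P,R,s=tcp(); print(P,w2d(P),s['contact_force'],s['wrist_torque'],s['opening'])
crop('s8',270,200,350,270,9,'cs8');crop('w8',150,0,490,280,2.2,'cw8')
E
```

```text
[605.59319903 -22.90004473 182.66412764] [  2.27560887  49.03812309 182.66412764] [ 1.33637615 -0.29563653  2.38086725] [-0.09200495 -0.29834369 -0.04700757] 0.5885485038519935
```

View pics/cs8.png

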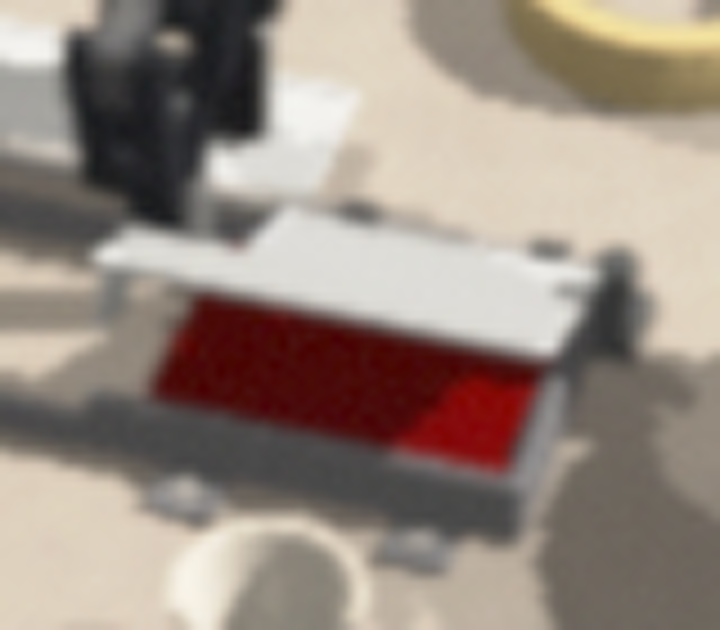

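View pics/cw8.png

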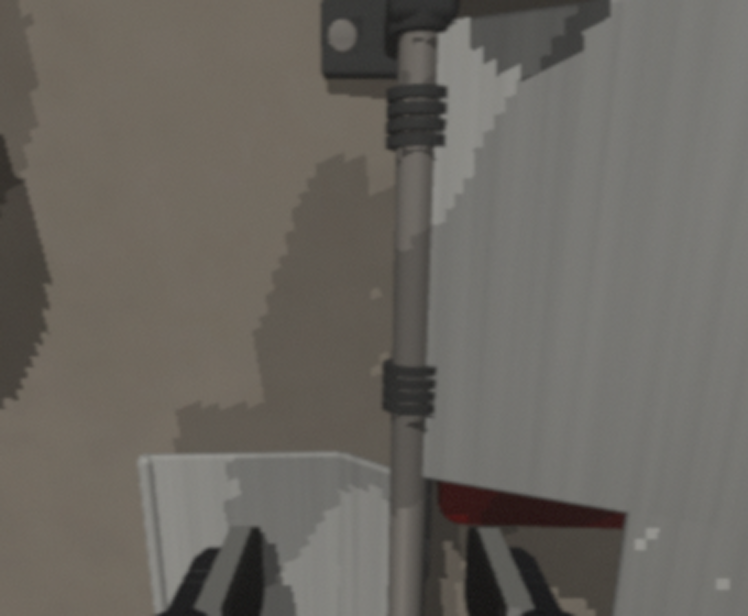

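step_arm:
  deltas:
    - {"translation":[0.05,0,0],"rot":[0,0,0]}
    - {"translation":[0.1,0,0],"rot":[0,0,0]}
    - {"translation":[0.1,0,0],"rot":[0,0,0]}

```text
clock: 9.52
eef_pos: [605.1, -22.8, 182.9]
tcp_rot: [3.142, 0.001, 3.02]
contact_force: [4.2, -1.2, 2.7]
opening: 0.591
```

step_arm:
  deltas:
    - {"translation":[0.05,0,0],"rot":[0,0,0]}
    - {"translation":[0.1,0,0],"rot":[0,0,0]}
    - {"translation":[0.1,0,0],"rot":[0,0,0]}

```text
clock: 9.9
eef_pos: [604.6, -22.8, 183.2]
tcp_rot: [3.141, 0.003, 3.02]
contact_force: [7.2, -1.2, 2.4]
opening: 0.584
```

step_arm:
  deltas:
    - {"translation":[-0.2,0,0],"rot":[0,0,0]}
    - {"translation":[-0.6,0,0],"rot":[0,0,0]}
    - {"translation":[-1.2,0,0],"rot":[0,0,0]}
    - {"translation":[-1.8,0,0],"rot":[0,0,0]}
    - {"translation":[-2.4,0,0],"rot":[0,0,0]}
    - {"translation":[-2.8,0,0],"rot":[0,0,0]}
    - {"translation":[-3.0,0,0],"rot":[0,0,0]}
    - {"translation":[-3.0,0,0],"rot":[0,0,0]}

```text
clock: 10.9
eef_pos: [633.6, -26.3, 182.7]
tcp_rot: [-3.142, 0.001, 3.02]
contact_force: [-0.3, -0.6, 2.5]
opening: 0.589
```

```bash
python3 - <<'E'
from h import *
f=grab('side','s9');w=grab('wrist','w9')
P,R,s=tcp(); print(P,w2d(P),s['contact_force'])
crop('s9',270,200,350,270,9,'cs9');crop('w9',150,0,490,280,2.2,'cw9')
for x in (54,61,66): # pad top front left/right corners in side crop
    print(x,[((proj(f,d2w(x+47,y,17))-[270,200])*9).round() for y in (-31,)],((proj(f,d2w(x-47,-31,17))-[270,200])*9).round())
E
```

```text
[633.62660125 -26.36259487 182.84592417] [-25.97079879  49.07484563 182.84592417] [-0.69364129 -0.05222084  3.28327535]
54 [array([479., 462.])] [116. 385.]
61 [array([507., 467.])] [142. 390.]
66 [array([527., 472.])] [161. 394.]
```

View pics/cs9.png

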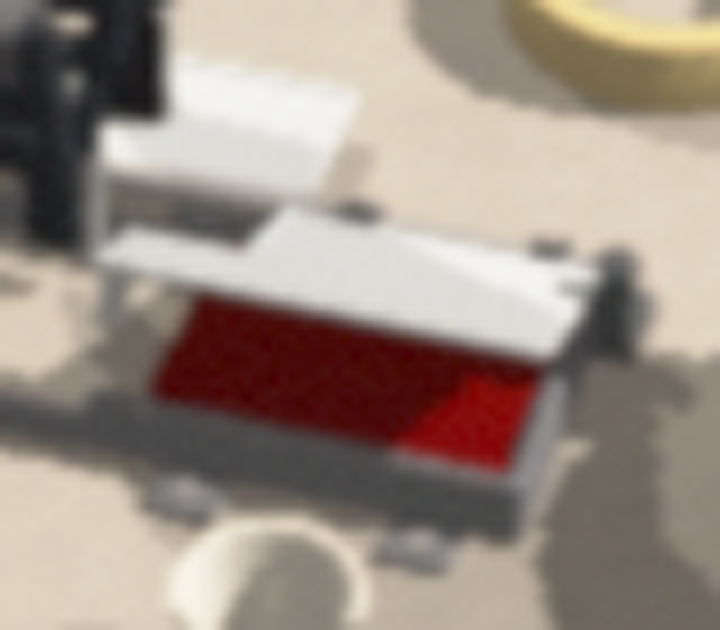

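View pics/cw9.png

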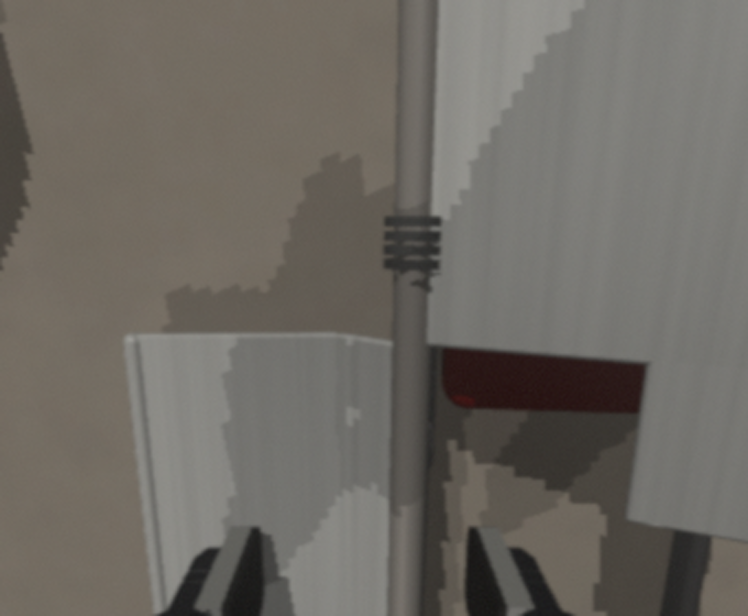

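step_arm:
  deltas:
    - {"translation":[0,0,-0.3],"rot":[0,0,0]}
    - {"translation":[0,0,-0.6],"rot":[0,0,0]}
    - {"translation":[0,0,-1],"rot":[0,0,0]}
    - {"translation":[0,0,-1.4],"rot":[0,0,0]}
    - {"translation":[0,0,-1.8],"rot":[0,0,0]}
    - {"translation":[0,0,-2.2],"rot":[0,0,0]}
    - {"translation":[0,0,-2.6],"rot":[0,0,0]}
    - {"translation":[0,0,-3.2],"rot":[0,0,0]}

```text
clock: 12.0
eef_pos: [633.3, -26.3, 214.8]
tcp_rot: [-3.142, -0.001, 3.02]
contact_force: [0.1, 0.4, -0.7]
opening: 0.589
```

step_arm:
  deltas:
    - {"translation":[0,0,-1],"rot":[0,0,0]}
    - {"translation":[0,0,-3],"rot":[0,0,0]}
    - {"translation":[0,0,-6],"rot":[0,0,0]}
    - {"translation":[0,0,-9],"rot":[0,0,0]}
    - {"translation":[0,0,-12],"rot":[0,0,0]}
    - {"translation":[0,0,-14],"rot":[0,0,0]}
    - {"translation":[0,0,-15],"rot":[0,0,0]}
    - {"translation":[0,0,-15],"rot":[0,0,0]}

```text
clock: 13.0
eef_pos: [633.4, -26.3, 365.1]
tcp_rot: [3.142, 0.001, 3.02]
contact_force: [0.0, -1.0, -0.4]
opening: 0.588
```

```bash
python3 - <<'E'
from h import *
f=grab('side','s10');w=grab('wrist','w10')
P,R,s=tcp(); print(P,w2d(P),s['contact_force'])
crop('s10',180,150,380,290,4,'cs10')
E
```

```text
[633.09930413 -26.28740386 363.7127258 ] [-25.43827469  49.06416737 363.7127258 ] [-0.03555494 -0.14352046 -0.89732208]
```

View pics/cs10.png

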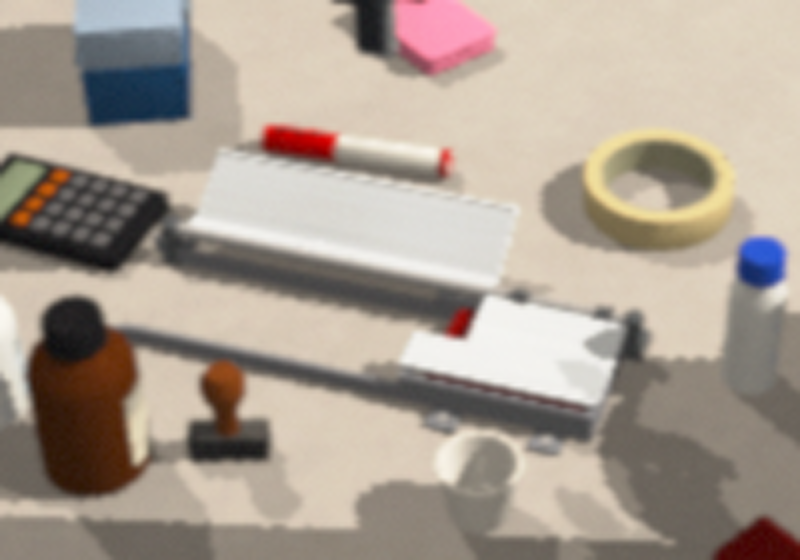

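View pics/w10.png

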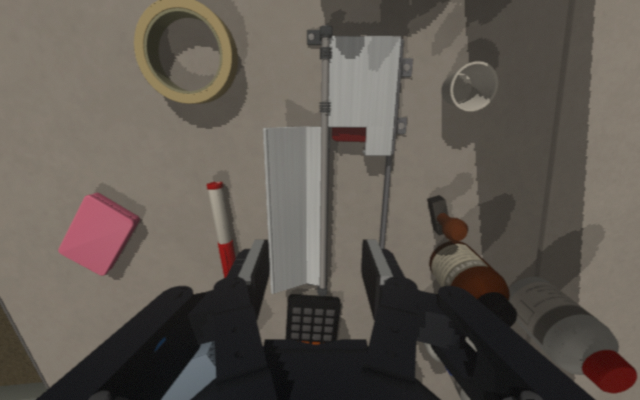

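```bash
python3 - <<'E'
from h import *
grab('side','s11')
a=cv2.imread('pics/side0.png')[210:265,270:350];b=cv2.imread('pics/s11.png')[210:265,270:350]
cv2.imwrite('pics/cmp.png',cv2.resize(np.vstack([a,b]),None,fx=5.4,fy=5.4,interpolation=cv2.INTER_CUBIC))
w=load('w10')
for x in(54,61,66): print(x,proj(w,d2w(x-47,20,17)).round(1))
crop('w10',300,20,420,170,4,'cw10')
E
```

```text
54 [341.5 147.7]
61 [341.7 141.3]
66 [341.8 136.6]
```

View pics/cmp.png

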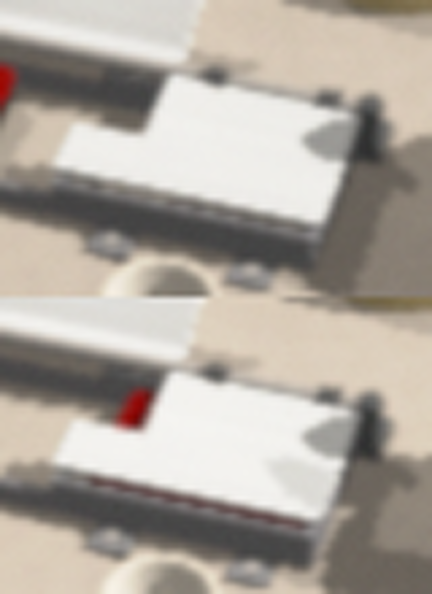

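View pics/cw10.png

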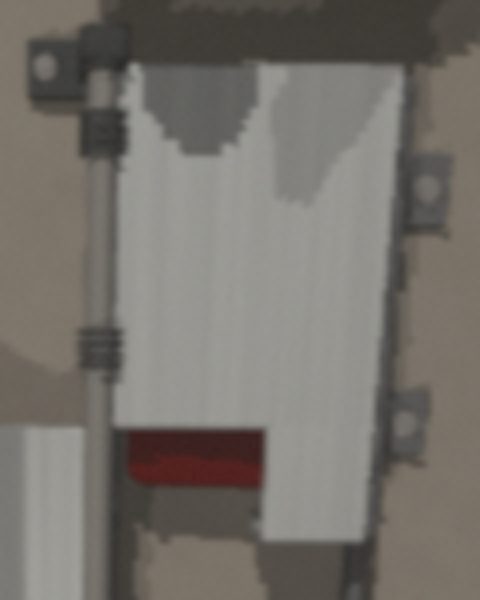

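```bash
python3 -c "
from rig import ticket,readout
s=readout.sense();print(s['clock'],s['contact_force'],abs(s['qvel']).max());print(ticket.sign_off())"
```

```text
13.15 [-0.31433076  0.4238634  -1.00603163] 0.0031060362734187715
the job is handed in; nothing more can be done
None
```

The ink pad is in its dock, home against the back stop, with the cover shut over it. I handed the job in at 13.15 s of the allowed 42 s; no verdict is reported.

**What I did:** One fingertip pressed the bar down, which opened the cover to about 0.5 rad. The other fingertip pushed the red pad along the lane until the push force rose to about 7 N at the stop. I then backed off 30 mm with the cover still held open, raised the hand slowly so the cover closed, and lifted clear.

**Last checks:**
- **Pad position:** its centre is at about dock x = 61 mm in both the side and wrist views.
- **Cover:** the side view matches the starting picture, so it looks shut.
- **Bystanders:** they looked unmoved in the pictures; I did not measure them.
- **Robot:** the hand is about 170 mm above the dock and at rest, touching nothing.

**Disagreements:**
- My image estimate of the fingertip reach was about 164 mm, but the opened cover fitted about 173 mm, as the text says.
- The side camera was about 2 px off the dock position I fitted, so I read the cover angle relative to its shut position.
- The top camera was blocked by the arm during the push.

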